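Sort batteries and keys into the swing-tray hall caddy

ROBOT

A 6-joint arm with a two-finger parallel gripper is mounted at the origin on the work surface. World frame = base frame: x ahead of the robot, y to its left, z up, the work surface at z = 0. Lengths are in m, angles in rad, forces in N, time in s.
With the tool pointing down it reaches from about 0.35 to 0.875 m from the base axis. Payload 4.2 kg.
Tool frame: the origin (TCP) lies midway between the tips of the shut fingers; the grasp point (between the pads) lies 19 mm behind it; z points along the fingers, y is the line along which they close (so a half turn about z gives the same grasp; the last joint's range is limited). The gripper opens to 85 mm and grips with 20 to 120 N. Pads are 22 mm wide; open, the fingers measure 114 mm over their backs; the gripper's body (76 mm by 85 mm) begins 54 mm behind the grasp point. The pads swing forward as they close: fully open they stand 13 mm farther back than shut.
Start: joints at [-0.94, 0.385, 0.008, 0, -1.194, -0.259], TCP at [0.227, -0.582, 0.199] pointing down, gripper open.
Joint ranges: [-3.14, 3.14], [-1.21, 2.06], [-1.07, 1.41], [-3.16, 2.05], [-2.99, -0.16], [-3.1, 3.1]. Speed limits (rad/s): [2.79, 2.79, 3.14, 3.14, 3.14, 3.14].

INTERFACE

Orientations are given as a unit quaternion [w, x, y, z].
In Python, from plant import * gives the robot as it stands.
- The arm moves only by the shell command python3 -m creep 'ROWS' [FORCE]. ROWS is JSON, a list of rows, each a list of 3 entries, a list of its own where there are three numbers: the opening in per cent of the stroke, from 0 (shut) to 100 (fully open), then the shift along the tool's x, y, z each as a share of 0.5 m, from -1 to 1, then the turn about the tool's z as a share of 60 degrees, from -1 to 1. A call has 1 to 20 rows; each row is the pose to reach, as a shift and turn from the pose commanded when the call began, along the tool's axes at that moment; what a row does not reach only later rows make up. A row lasts 1/10 s, in which the tool goes at most 50 mm and 8.59 degrees, less where a joint would pass 70% of its speed; a pose out of reach is approached as far as the arm can. A call with a number of a shift or a turn outside -1 to 1 is refused whole. A call with a gripper value outside its range is refused whole. The fingers move at their own pace and stop on an object; FORCE is the grip in N (left out, the last holds). Time passes only in rows, so rows that repeat a pose let the fingers close. It gives the time, the measured TCP pose, the force, the opening and the grip force at its end, in the units of the state.
- state(): the state, without advancing time (a new reading comes with each control period).
- read_camera(name): name is "scene" or "side" or "wrist"; returns a dict with "frame" (480x640x3 uint8, red, green, blue), "mtx" (3x3 intrinsics, pixels), "eye" and "rotation" of the camera in the world; the wrist camera has in their place "T_tool_cam" (4x4, takes a point from camera to tool coordinates, whose origin is the TCP and whose axes are the flange's). Camera axes: x right, y up, looking along -z (the intrinsics and any distortion apply to the point x, -y, -z); pixel columns grow to the right and rows downward; lengths in m; the calibration is good to about 2 mm. The wrist camera is an equidistant fisheye: a pixel r from the principal point sees the ray r / f radians off the axis. A picture is of the moment at which its call begins: read the wrist's pose just before it. There is no depth.
- finish_job(): hands the job in; it is judged then, once.
Trained networks look in the newest picture that a camera, given by its name, has taken for a name from the list of things; names that differ only in an ending like _2 or _b are one class to them, and where a whole thing is asked for, a point or a joint stands for the part that bears it (a point fixed in the world has none). Each returns a list of dicts, best first, with "confidence" (0 to 1); they miss things now and then, are a little off and sometimes report something else, mostly with a low value. They report only what shows in the picture. A call takes as long as a camera call.
- find_in(camera, target): "bbox" ([left, top, right, bottom] in pixels, round what is visible of it).
- outline_of(camera, target): "region" (480x640 bool, what is visible of it) and "bbox" ([left, top, right, bottom] in pixels, round what is visible of it).
- landmark_of(camera, target): "point" ([column, row] in pixels: a listed point, or the origin of a listed thing).
The state is a dict: "t": time; "qpos": joint angles; "joint_velocities": joint speeds; "joint_efforts": joint torques, N m; "position": TCP position; "eef_rot": TCP orientation; "wrist_force": force on the tool from outside, world axes, zero at the start; "moment": the same for the moment, N m; "gripper_width": opening from 0.0 (shut) to 1.0 (fully open); "grasp_force": force on a finger pad.
Only numpy, scipy, OpenCV 4.12 (cv2) and the standard library are available. Lean on these libraries where they do the work, as an engineer would, in place of code of your own. Each camera call takes 0.05 s, during which the arm holds its last target. There are 200 camera calls.

TASK

The caddy's top tray is locked over its two bins: pull up the red spring knob, swing the tray out to the other hole and let the pin snap in, so the bins lie open. Then put every block battery lying about into the orange bin and every door key into the blue bin, and when all are in, pull the knob again, swing the tray back over the bins and let the pin snap fully home in its first hole. Leave the magnifying glass, glasses case, torch and bowl as they are.

Things in the scene. Friction and masses are not known exactly. Their poses are not given: they have to be found in the camera images.
- caddy: Fixed caddy; place and yaw vary. Origin on the work surface under the axis of its upright aluminium post. A grey foot plate, 8 mm thick, carries two bins at (-80, -92.5) and (-80, -212.5) mm in its frame. Left (+y) of the post is a curved aluminium index plate, 85 mm from the post axis, top 70 mm above the surface, 15 mm thick, with two holes 12 mm wide along the arc.
- post_top (a point): Top of the hub on the post's axis, 87 mm above the work surface: the vertical axis about which the tray swings.
- hole_closed (a point): Mouth of the hole in the index plate in which the pin sits when the tray covers the bins; 85 mm from the post axis, 70 mm above the work surface.
- hole_open (a point): Mouth of the other hole, in which the pin sits when the tray is swung right out to the far side (+x), clear of both bins; 85 mm from the post axis, 80 degrees (1.40 rad) counter-clockwise (seen from above) of hole_closed.
- tray (a joint): Swing of the wooden top tray (157 x 245 x 25 mm, underside 75 mm up; notepad and pen fixed in it) about the post, rad, counter-clockwise from above: 0 = over the bins, pin in hole_closed; 1.40 = swung out, pin in hole_open. A seated pin leaves 0.025 play. It stays where left, light friction. A dark steel tail across the post (top 87 mm up) carries the plunger and turns with the tray.
- plunger (a joint): Lift of the spring plunger, m: 0 = pin fully down in a hole, 0.020 = stop. The pin (8 mm thick, round tip) reaches 12 mm below the plate's top at 0: at about 0.012 it rests on the plate between the holes; above 0.013 the tray can turn. The spring pulls it down with 5 N at 0, 12 N at the stop.
- knob_grip (a point): Middle of the gripping part of the red plunger knob, an upright cylinder 24 mm across and 32 mm tall, straight above the pin, 85 mm from the post axis. Its grip point is 121 mm above the work surface with the pin down, the knob's top 137 mm, its underside 105 mm. It is pulled straight up, and carries tail and tray round with it.
- bin_orange: Orange open bin for the batteries, fixed, in one of the two places under the tray (which one varies). Outside 140 mm along its x, 115 mm along its y, 55 mm high, walls and floor 3 mm. Origin: centre of its underside, 8 mm above the work surface, so the rim is at 63 mm.
- bin_blue: Blue open bin for the keys, fixed, same size and origin as the orange bin, in the other place under the tray.
- battery0: Block battery, black with a brass-coloured terminal end: 48 mm (x) x 26 mm (y) x 18 mm (z), 46 g. Origin: centre of its underside as it lies flat; terminals at +x. May be absent.
- battery1: Block battery, black with a brass-coloured terminal end: 48 mm (x) x 26 mm (y) x 18 mm (z), 46 g. Origin: centre of its underside as it lies flat; terminals at +x. May be absent.
- battery2: Block battery, black with a brass-coloured terminal end: 48 mm (x) x 26 mm (y) x 18 mm (z), 46 g. Origin: centre of its underside as it lies flat; terminals at +x. May be absent.
- key0: Door key: green plastic head 34 mm (x) x 30 mm (y) x 14 mm (z) with a white stripe, centred 16 mm to -x of the origin, and a steel blade 10 mm wide and 4 mm thick reaching to 33 mm on +x, 5 to 9 mm above the underside. 66 mm long in all, about 35 g. Origin: level of the head's underside, middle of the length. Grip it by the head, across y. May be absent.
- key1: Door key: green plastic head 34 mm (x) x 30 mm (y) x 14 mm (z) with a white stripe, centred 16 mm to -x of the origin, and a steel blade 10 mm wide and 4 mm thick reaching to 33 mm on +x, 5 to 9 mm above the underside. 66 mm long in all, about 35 g. Origin: level of the head's underside, middle of the length. Grip it by the head, across y. May be absent.
- key2: Door key: green plastic head 34 mm (x) x 30 mm (y) x 14 mm (z) with a white stripe, centred 16 mm to -x of the origin, and a steel blade 10 mm wide and 4 mm thick reaching to 33 mm on +x, 5 to 9 mm above the underside. 66 mm long in all, about 35 g. Origin: level of the head's underside, middle of the length. Grip it by the head, across y. May be absent.
- magnifier: Steel magnifying glass lying flat, 100 mm lens ring, 100 mm handle to -x; origin under the lens centre. Leave alone.
- glasses_case: Blue glasses case 62 x 155 x 36 mm; origin under its centre. Leave alone.
- torch: Yellow pocket torch lying along x, 130 mm long, 36 mm thick; origin on the surface, 80 mm behind the front (+x) end. Leave alone.
- key_bowl: Teak bowl, 120 mm across, 50 mm high, empty; origin under its centre. Leave alone.

How it is judged:
By the outcome, as a careful person would: the job done as asked, in the order asked, and still so for the second after the job is handed in, with the robot touching nothing.
Of battery0, battery1, battery2 only 2 to 3 are there at a start; the rules pass over those that are not, and their reading is None.
Of key0, key1, key2 only 2 to 3 are there at a start; the rules pass over those that are not, and their reading is None.
At some moment in a run one of battery0, battery1, battery2, key0, key1, key2 may be knocked a few centimetres aside while the robot is not near it.
Once in a run the grip may slacken for a moment while it holds something.
It also fails if it takes over 208 s, if anything falls off the work surface, if the arm or the gripper's body presses on something with over 40 N, if the wrist force passes 120 N, or if a joint passes its speed limit or range.

## Working session

There is one attempt and no reset: what is moved stays moved. The work goes in short steps, Python scripts to look and compute and a shell command to move; the robot and the scene stay as the last step left them, time stands still between calls to the robot, and variables do not carry over. Pictures are saved under pics/ and viewed, at most 14 in all, crops included, and the job is handed in when it is done.

```bash
ls; mkdir -p pics; python3 - <<'E'
from plant import *
import cv2
s=state();print(s)
for n in("scene","side"):
    r=read_camera(n);cv2.imwrite(f"pics/{n}0.png",r["frame"][:,:,::-1]);print(n,r["mtx"],r["eye"],r["rotation"],[k for k in r])
    for t in["hole_closed","hole_open","knob_grip","post_top","bin_orange","bin_blue","battery0","key0","magnifier","glasses_case","torch","key_bowl","caddy"]:
        print(t,[(round(d["confidence"],2),[round(float(v)) for v in d["point"]]) for d in landmark_of(n,t)])
r=read_camera("wrist");print(r["mtx"],r["T_tool_cam"])
E
```

```text
pics
{'t': 0.0, 'qpos': array([-9.40389274e-01,  3.85580283e-01,  6.60641504e-03, -5.38249818e-04,
       -1.19399005e+00, -2.58610132e-01]), 'joint_velocities': array([ 5.53471824e-05,  2.37635948e-04,  1.51809367e-03,  8.72491253e-04,
       -2.40669418e-03,  1.68678074e-03]), 'joint_efforts': array([ 1.34165162e-03, -3.92291307e+01,  1.88403100e+01,  4.18618530e+00,
       -4.62592696e-03, -1.31119384e-05]), 'position': array([ 0.22684402, -0.58166565,  0.19779392]), 'eef_rot': array([-2.40218752e-04, -1.84731888e-01,  9.82788325e-01,  1.08603752e-03]), 'wrist_force': array([0.45370583, 1.10144351, 0.53712992]), 'moment': array([ 0.01235012,  0.02065782, -0.02202618]), 'grasp_force': 0.0, 'gripper_width': 1.0032438630333875}
scene [[557.91441689   0.         316.51826099]
 [  0.         557.91441689 239.22151114]
 [  0.           0.           1.        ]] [1.11133578 0.24465319 0.98248164] [0.52816286 0.16441249 0.24380419 0.7966003 ] ['frame', 'mtx', 'eye', 'rotation']
hole_closed [(0.88, [402, 308]), (0.56, [165, 170])]
hole_open [(0.84, [414, 258]), (0.68, [499, 288])]
knob_gri
[... 806 characters left out ...]
battery0 [(0.97, [285, 445]), (0.58, [295, 192]), (0.57, [332, 192])]
key0 [(0.87, [352, 434]), (0.55, [258, 364])]
magnifier [(0.86, [414, 383]), (0.58, [311, 300]), (0.32, [259, 361])]
glasses_case [(0.78, [419, 301])]
torch [(0.49, [243, 222])]
key_bowl [(0.81, [388, 202])]
caddy [(0.93, [334, 243])]
[[371.64829954   0.         317.57011955]
 [  0.         371.64829954 235.1234759 ]
 [  0.           0.           1.        ]] [[ 1.28229562e-04  9.55529143e-01  2.94896661e-01  7.56246637e-02]
 [ 9.99999278e-01 -4.74821351e-04  1.10369568e-03  2.90822189e-04]
 [ 1.19463661e-03  2.94896307e-01 -9.55528514e-01 -1.74658048e-01]
 [ 0.00000000e+00  0.00000000e+00  0.00000000e+00  1.00000000e+00]]
```

View pics/scene0.png

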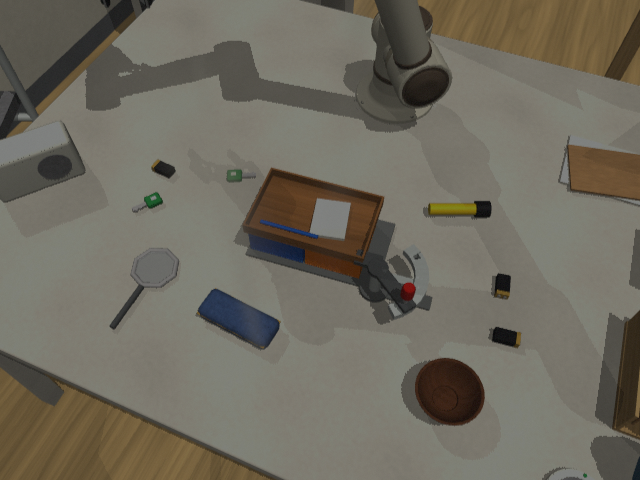

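View pics/side0.png

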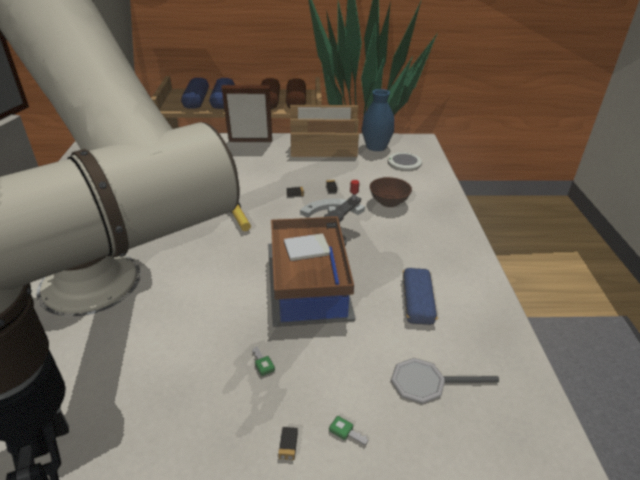

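Pictures show: knob at (408,290) in scene, tray over orange bin (near post) and blue bin (far); batteries at (163,169), (503,285), (506,337); keys at (235,175), (152,201).

```bash
cat > h.py <<'E'
from plant import *
import numpy as np, cv2
from scipy.spatial.transform import Rotation as R
from scipy.optimize import least_squares
def q2R(q): return R.from_quat([q[1],q[2],q[3],q[0]]).as_matrix()
def cam(n):
    if n=="wrist":
        s=state(); r=read_camera(n); T=r["T_tool_cam"]; Rt=q2R(s["eef_rot"])
        return r, Rt@T[:3,3]+s["position"], Rt@T[:3,:3]
    r=read_camera(n); return r,np.array(r["eye"]),q2R(r["rotation"])
def ray(n,c,px):
    r,e,Rm=c; K=r["mtx"]; u=(px[0]-K[0,2])/K[0,0]; v=(px[1]-K[1,2])/K[1,1]
    if n=="wrist":
        th=np.hypot(u,v); k=np.sin(th)/max(th,1e-9); d=np.array([u*k,-v*k,-np.cos(th)])
    else: d=np.array([u,-v,-1.])
    return e,Rm@d
def back(n,c,px,z):
    e,d=ray(n,c,px); return e+d*(z-e[2])/d[2]
def proj(n,c,P):
    r,e,Rm=c; K=r["mtx"]; p=Rm.T@(np.array(P)-e); p=np.array([p[0],-p[1],-p[2]])
    if n=="wrist":
        th=np.arctan2(np.hypot(p[0],p[1]),p[2]); k=th/max(np.hypot(p[0],p[1]),1e-9); return K[:2,2]+K[0,0]*k*p[:2]
    return K[:2,2]+K[0,0]*p[:2]/p[2]
def save(c,name,box=None,k=1):
    f=c[0]["frame"][:,:,::-1]
    if box: f=f[box[1]:box[3],box[0]:box[2]]
    cv2.imwrite("pics/"+name,cv2.resize(f,None,fx=k,fy=k,interpolation=cv2.INTER_CUBIC))
def lm(n,t,mn=0.3): return [(round(d["confidence"],2),[float(v) for v in d["point"]]) for d in landmark_of(n,t) if d["confidence"]>mn]
def seg(n,c,t,z,mn=0.3):
    "masks: centre & long-axis yaw on plane z"
    out=[]
    for d in outline_of(n,t):
        if d["confidence"]<mn: continue
        ys,xs=np.nonzero(d["region"])
        if len(xs)<15: continue
        P=np.array([back(n,c,(x,y),z)[:2] for x,y in zip(xs,ys)])
        (cx,cy),(w,h),a=cv2.minAreaRect((P*1000).astype(np.float32))
        if w<h: w,h,a=h,w,a+90
        out.append((round(d["confidence"],2),np.round([cx,cy,w,h],0).tolist(),round(a%180,1),[int(xs.mean()),int(ys.mean())]))
    return out
def totool(P):
    "world point -> commanded shift shares in tool axes from current pose"
    s=state(); return q2R(s["eef_rot"]).T@(np.array(P)-s["position"])/0.5
E
python3 - <<'E'
from h import *
np.set_printoptions(precision=4,suppress=True)
c=cam("scene")
for t,z in[("battery0",.01),("key0",.008),("magnifier",.003),("glasses_case",.02),("torch",.02),("key_bowl",.03)]:
    for o in seg("scene",c,t,z):print(t,o)
for t,z in[("battery0",0),("key0",0)]:
    for o in lm("scene",t):print(t,o,back("scene",c,o[1],z))
for t,z in[("post_top",.087),("knob_grip",.121),("hole_closed",.07),("hole_open",.07)]:
    for o in lm("scene",t):print(t,o,back("scene",c,o[1],z))
c2=cam("side")
for t,z in[("hole_closed",.07),("hole_open",.07),("knob_grip",.121)]:
    for o in lm("side",t):print('side',t,o,back("side",c2,o[1],z))
# tray corners by hand in scene: rim top z~.1
for p in[(271,171),(383,203),(247,234),(370,262)]:print(p,back("scene",c,p,.1))
print(back("scene",c,(381,268),.087),back("scene",c,(408,290),.121))
E
```

```text
battery0 (0.74, [460.0, 377.0, 58.0, 29.0], 7.9, [501, 286])
battery0 (0.72, [458.0, -409.0, 59.0, 36.0], 81.8, [162, 168])
battery0 (0.71, [567.0, 409.0, 51.0, 33.0], 98.7, [506, 337])
key0 (0.78, [403.0, -236.0, 64.0, 36.0], 118.0, [238, 175])
key0 (0.58, [555.0, -390.0, 65.0, 38.0], 148.1, [150, 201])
magnifier (0.94, [735.0, -275.0, 189.0, 95.0], 16.0, [149, 274])
glasses_case (0.56, [732.0, -73.0, 158.0, 66.0], 84.2, [238, 318])
torch (0.96, [311.0, 249.0, 139.0, 46.0], 113.0, [462, 208])
torch (0.71, [732.0, -72.0, 157.0, 66.0], 84.1, [239, 318])
key_bowl (0.9, [716.0, 334.0, 119.0, 117.0], 22.9, [449, 391])
battery0 (0.91, [497.5, 287.6]) [0.4604 0.3708 0.    ]
battery0 (0.84, [163.6, 171.2]) [ 0.4571 -0.4107  0.    ]
battery0 (0.45, [403.9, 307.4]) [0.5765 0.2107 0.    ]
key0 (0.63, [241.9, 176.0]) [ 0.3991 -0.2372  0.    ]
key0 (0.49, [147.2, 205.1]) [ 0.5567 -0.3916  0.    ]
post_top (0.6, [377.4, 268.8]) [0.5661 0.1432 0.087 ]
knob_grip (0.6, [409.2, 289.6]) [0.6053 0.2128 0.121 ]
knob_grip (0.36, [416.5, 259.3]) [0.5398 0.206  0.121 ]
hole_closed (0.55, [405.5, 303.3]) [0.6055 0.2133 0.07  ]
hole_closed (0.37, [502.8, 285.6]) [0.4986 0.37   0.07  ]
hole_open (0.76, [417.4, 257.2]) [0.5006 0.2039 0.07  ]
side hole_closed (0.65, [352.2, 204.7]) [0.607  0.2055 0.07  ]
side hole_open (0.71, [311.3, 204.5]) [0.503  0.2069 0.07  ]
side hole_open (0.39, [286.4, 445.9]) [ 0.4557 -0.4561  0.07  ]
side knob_grip (0.67, [351.6, 187.6]) [0.6025 0.2039 0.121 ]
(271, 171) [ 0.4356 -0.1386  0.1   ]
(383, 203) [0.4242 0.104  0.1   ]
(247, 234) [ 0.5981 -0.1123  0.1   ]
(370, 262) [0.5654 0.1271 0.1   ]
[0.5618 0.1488 0.087 ] [0.6069 0.2111 0.121 ]
```

```bash
python3 -m creep '[[100,[-0.3,0.3,-0.16],0],[100,[-0.62,0.6,-0.16],0],[100,[-0.62,0.6,-0.16],0],[100,[-0.62,0.6,-0.16],0],[100,[-0.62,0.6,-0.16],0],[100,[-0.62,0.6,-0.16],0],[100,[-0.62,0.6,-0.16],0],[100,[-0.62,0.6,-0.16],0],[100,[-0.62,0.6,-0.16],0],[100,[-0.62,0.6,-0.16],0]]'
python3 -m creep '[[100,[-0.62,0.58,-0.05],-0.55],[100,[-0.62,0.58,-0.05],-0.55],[100,[-0.62,0.58,-0.05],-0.55],[100,[-0.62,0.58,-0.05],-0.55],[100,[-0.62,0.58,-0.05],-0.55],[100,[-0.62,0.58,-0.05],-0.55],[100,[-0.62,0.58,-0.05],-0.55],[100,[-0.62,0.58,-0.05],-0.55],[100,[-0.62,0.58,-0.05],-0.55],[100,[-0.62,0.58,-0.05],-0.55]]'
python3 - <<'E'
from h import *
np.set_printoptions(precision=4,suppress=True)
s=state();print(s["position"],s["qpos"],q2R(s["eef_rot"]))
n="wrist";c=cam(n);save(c,"w1.png")
for t,z in[("post_top",.087),("knob_grip",.121),("hole_closed",.07),("hole_open",.07),("battery0",0),("key0",0)]:
    for o in lm(n,t):print(t,o,back(n,c,o[1],z))
for o in seg(n,c,"battery0",.012):print(o)
for o in seg(n,c,"knob_grip",.13):print(o)
E
```

```text
t: 3.3
position: [0.409, -0.1871, 0.2803]
eef_rot: [0.002, -0.188, 0.982, -0.0]
wrist_force: [-0.9, 0.0, -0.8]
gripper_width: 0.996
grasp_force: 0.0
t: 4.3
position: [0.5914, 0.195, 0.3019]
eef_rot: [-0.001, -0.457, 0.889, 0.0]
wrist_force: [-0.6, 0.1, -0.7]
gripper_width: 1.0
grasp_force: 0.0
[0.5914 0.195  0.3019] [ 0.5778  0.3345  0.1867 -0.0003 -1.4251 -1.1985] [[-0.5816 -0.8135 -0.0019]
 [-0.8135  0.5816 -0.0009]
 [ 0.0019  0.001  -1.    ]]
post_top (0.73, [314.2, 136.8]) [0.5577 0.1423 0.087 ]
knob_grip (0.85, [314.2, 223.9]) [0.6068 0.2112 0.121 ]
hole_closed (0.64, [312.5, 212.8]) [0.6092 0.2107 0.07  ]
hole_open (0.62, [389.9, 149.0]) [0.4975 0.201  0.07  ]
battery0 (0.96, [469.5, 234.7]) [0.4563 0.3779 0.    ]
battery0 (0.95, [419.6, 290.4]) [0.5604 0.4076 0.    ]
(0.94, [564.0, 401.0, 46.0, 28.0], 99.4, [416, 291])
(0.93, [458.0, 376.0, 51.0, 35.0], 7.0, [471, 236])
(0.53, [768.0, -279.0, 140.0, 37.0], 163.0, [37, 18])
(0.57, [606.0, 209.0, 28.0, 23.0], 54.4, [312, 224])
```

View pics/w1.png

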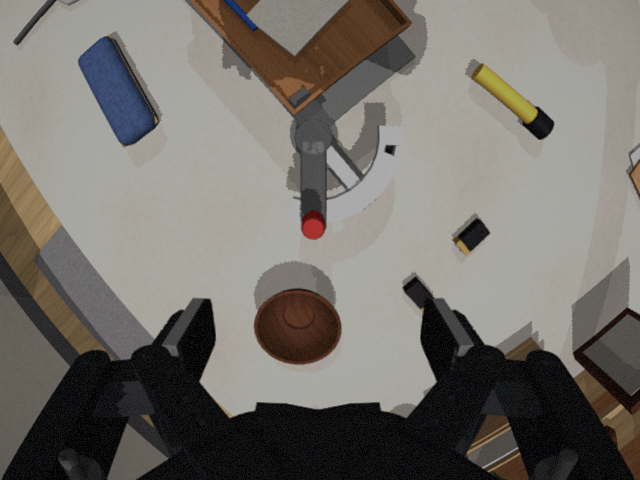

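Knob top at (313,224) and post at (313,135), matching the estimates (knob 0.606, 0.211). I descend on it.

```bash
python3 -m creep '[[100,[-0.044,-0.006,0.1],0],[100,[-0.044,-0.006,0.2],0],[100,[-0.044,-0.006,0.27],0],[100,[-0.044,-0.006,0.33],0],[100,[-0.044,-0.006,0.37],0],[100,[-0.044,-0.006,0.396],0],[100,[-0.044,-0.006,0.396],0],[0,[-0.044,-0.006,0.396],0],[0,[-0.044,-0.006,0.396],0],[0,[-0.044,-0.006,0.396],0],[0,[-0.044,-0.006,0.396],0],[0,[-0.044,-0.006,0.396],0],[0,[-0.044,-0.006,0.396],0]]' 90
```

```text
t: 6.05
position: [0.6057, 0.2089, 0.1062]
eef_rot: [0.0, -0.456, 0.89, 0.0]
wrist_force: [-0.6, 0.3, 1.1]
gripper_width: 0.002
grasp_force: 0.0
```

```bash
python3 - <<'E'
from h import *
c=cam("wrist");a=c[0]["frame"][:,:,::-1];b=cam("scene");f=cv2.resize(b[0]["frame"][180:360,300:540,::-1],(640,480));cv2.imwrite("pics/m2.png",cv2.resize(np.hstack([a,f]),(800,300)));print(state()["position"],state()["gripper_width"])
E
```

```text
[0.60566174 0.20876259 0.10598044] 0.00317741974238261
```

View pics/m2.png

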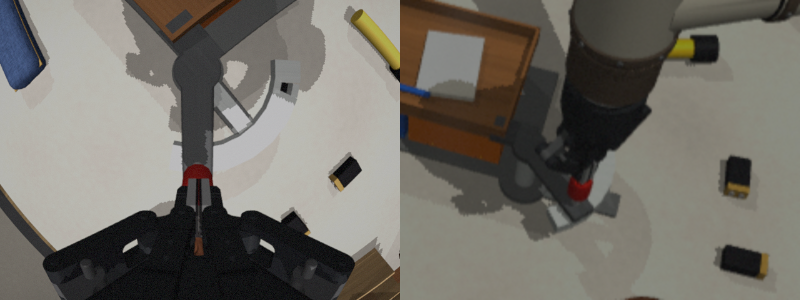

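```bash
python3 - <<'E'
from h import *
np.set_printoptions(precision=4,suppress=True)
s=state()
P=s["position"]
for n in("scene","wrist"):
    c=cam(n);f=c[0]["frame"].astype(int);m=(f[:,:,0]>110)&(f[:,:,1]<50)&(f[:,:,2]<50)
    ys,xs=np.nonzero(m);print(n,len(xs),xs.min(),xs.max(),ys.min(),ys.max())
    print("tcp",proj(n,c,P),"knob bottom,top",proj(n,c,[.6066,.2115,.105]),proj(n,c,[.6066,.2115,.137]))
    box=[270,200,370,300] if n=="wrist" else [360,240,460,340]
    save(c,f"z_{n}.png",box,4)
a=cv2.imread("pics/z_scene.png");b=cv2.imread("pics/z_wrist.png");cv2.imwrite("pics/z.png",np.hstack([a,b]))
E
```

```text
scene 13 405 414 288 291
tcp [405.7986 293.0971] knob bottom,top [407.0303 294.317 ] [409.5847 285.4616]
wrist 3 298 300 295 295
tcp [317.068  275.6548] knob bottom,top [318.6923 279.8212] [318.8525 309.4494]
```

View pics/z.png

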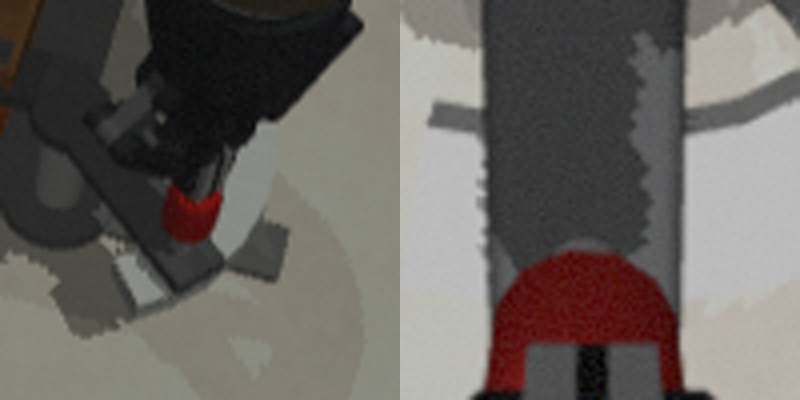

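The fingertips appear inside the knob's outline, yet the reading says shut; I reopen and close slowly, watching the width.

```bash
python3 -m creep '[[100,[0,0,0],0],[100,[0,0,0],0],[100,[0,0,0],0],[100,[0,0,0],0],[100,[0,0,0],0],[100,[0,0,0],0],[100,[0,0,0],0],[100,[0,0,0],0]]' 90
python3 - <<'E'
from h import *
c=cam("wrist");save(c,"o1.png",[120,160,520,460],1.5)
c=cam("scene");save(c,"o2.png",[340,220,480,340],5)
E
```

```text
t: 7.05
position: [0.6056, 0.2088, 0.1059]
eef_rot: [-0.0, -0.456, 0.89, 0.0]
wrist_force: [-0.4, 0.2, 0.3]
gripper_width: 1.0
grasp_force: 0.0
```

View pics/o1.png

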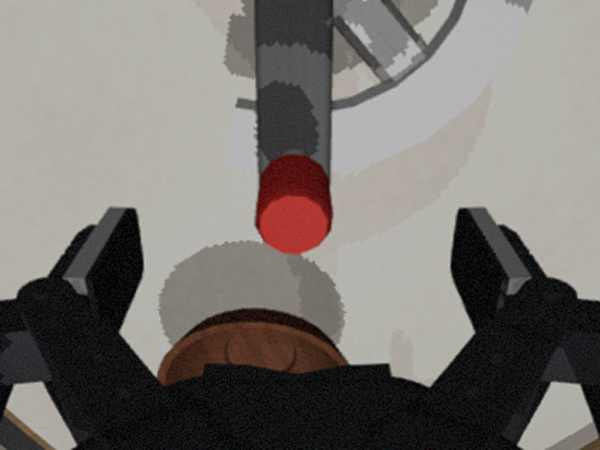

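```bash
python3 - <<'E'
from h import *
np.set_printoptions(precision=1,suppress=True)
c=cam("wrist");s=state();Rt=q2R(s["eef_rot"])
for x in(-.011,.011):
    for z in(-.013,-.04): print(x,z,(proj("wrist",c,s["position"]+Rt@np.array([x,-.0425,z]))-[120,160])*1.5)
E
for i in 1; do python3 -m creep '[[60,[0,0,0],0],[60,[0,0,0],0],[60,[0,0,0],0],[40,[0,0,0],0],[40,[0,0,0],0],[40,[0,0,0],0]]' 90; python3 -m creep '[[25,[0,0,0],0],[25,[0,0,0],0],[25,[0,0,0],0]]'; done
python3 - <<'E'
from h import *
c=cam("wrist");save(c,"o3.png",[120,160,520,460],1.5)
E
```

```text
-0.011 -0.013 [167.9 217.8]
-0.011 -0.04 [149.1 260.6]
0.011 -0.013 [162.  156.6]
0.011 -0.04 [140.3 192.6]
t: 7.8
position: [0.6057, 0.2088, 0.1059]
eef_rot: [0.0, -0.456, 0.89, -0.0]
wrist_force: [-0.1, 0.9, -0.8]
gripper_width: 0.403
grasp_force: 0.0
t: 8.1
position: [0.6056, 0.2088, 0.1059]
eef_rot: [-0.0, -0.456, 0.89, 0.0]
wrist_force: [0.9, -0.6, -0.4]
gripper_width: 0.25
grasp_force: 0.0
```

View pics/o3.png

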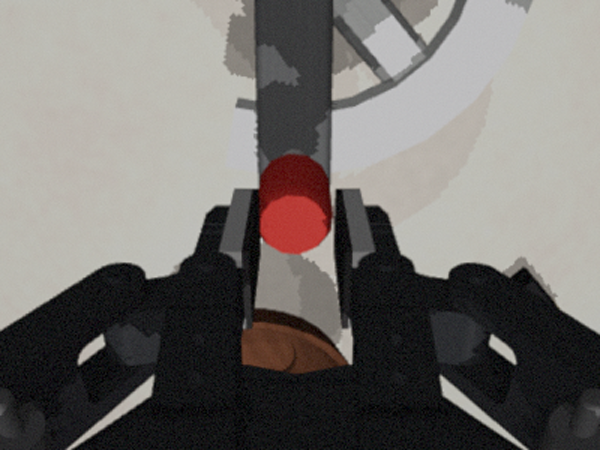

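The pads look ~25 mm higher than the reported TCP suggests (they sit just above the knob). Lowering 24 mm with fingers half open is safe either way (tail is narrower, plate is at 70 mm).

```bash
python3 -m creep '[[60,[-0.004,-0.003,0],0],[60,[-0.004,-0.003,0],0],[60,[-0.004,-0.003,0],0],[60,[-0.004,-0.003,0.02],0],[60,[-0.004,-0.003,0.04],0],[60,[-0.004,-0.003,0.048],0],[60,[-0.004,-0.003,0.048],0]]'; python3 -m creep '[[0,[0,0,0],0],[0,[0,0,0],0],[0,[0,0,0],0],[0,[0,0,0],0],[0,[0,0,0],0]]' 90
python3 - <<'E'
from h import *
c=cam("wrist");save(c,"o4.png",[120,160,520,460],1)
c2=cam("scene");save(c2,"o5.png",[360,240,460,340],3)
cv2.imwrite("pics/o6.png",np.hstack([cv2.imread("pics/o4.png"),cv2.imread("pics/o5.png")]))
E
```

```text
t: 8.85
position: [0.6072, 0.209, 0.0803]
eef_rot: [-0.001, -0.456, 0.89, -0.0]
wrist_force: [1.3, 0.3, -0.0]
gripper_width: 0.601
grasp_force: 0.0
t: 9.35
position: [0.6083, 0.2097, 0.0827]
eef_rot: [0.001, -0.456, 0.89, 0.0]
wrist_force: [-0.8, 0.3, 2.8]
gripper_width: 0.246
grasp_force: 88.1
```

View pics/o6.png

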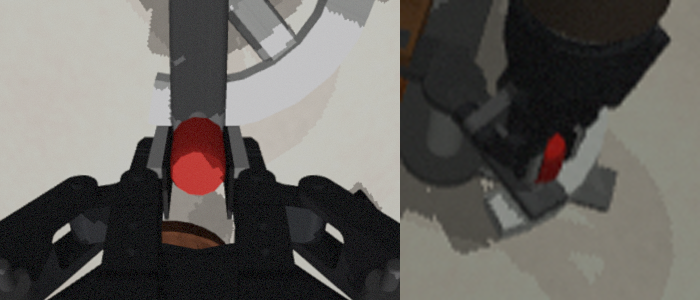

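Gripped (width 0.246, 88 N). I regrip 10 mm lower for a fuller hold, then lift.

```bash
python3 -m creep '[[60,[0,0,0],0],[60,[0,0,0],0],[60,[0,0,0],0],[60,[0.002,0.002,0.02],0],[60,[0.002,0.002,0.02],0],[0,[0.002,0.002,0.02],0],[0,[0.002,0.002,0.02],0],[0,[0.002,0.002,0.02],0],[0,[0.002,0.002,0.02],0],[0,[0.002,0.002,0.02],0]]' 110; python3 -m creep '[[0,[0,0,-0.01],0],[0,[0,0,-0.02],0],[0,[0,0,-0.03],0],[0,[0,0,-0.035],0],[0,[0,0,-0.035],0],[0,[0,0,-0.035],0]]'
```

```text
t: 10.45
position: [0.607, 0.2092, 0.0723]
eef_rot: [0.0, -0.456, 0.89, -0.0]
wrist_force: [1.0, -0.5, 1.2]
gripper_width: 0.247
grasp_force: 107.7
t: 11.05
position: [0.6063, 0.2094, 0.0886]
eef_rot: [-0.0, -0.456, 0.89, 0.0]
wrist_force: [5.0, 0.5, -11.6]
gripper_width: 0.249
grasp_force: 108.0
```

```bash
python3 -m creep '[[0,[0.0006,0.0148,0],-0.083],[0,[0.0026,0.0295,0],-0.167],[0,[0.0058,0.044,0],-0.25],[0,[0.0103,0.0581,0],-0.333],[0,[0.0159,0.0718,0],-0.417],[0,[0.0228,0.085,0],-0.5],[0,[0.0307,0.0975,0],-0.583],[0,[0.0398,0.1093,0],-0.667],[0,[0.0398,0.1093,0],-0.667]]'
```

```text
t: 11.95
position: [0.5503, 0.224, 0.0893]
eef_rot: [0.001, 0.734, -0.679, 0.001]
wrist_force: [7.6, -3.0, -9.8]
gripper_width: 0.248
grasp_force: 108.3
```

```bash
python3 -m creep '[[0,[0.0006,0.0148,0],-0.083],[0,[0.0026,0.0295,0],-0.167],[0,[0.0058,0.044,0],-0.25],[0,[0.0103,0.0581,0],-0.333],[0,[0.0159,0.0718,0],-0.417],[0,[0.0228,0.085,0],-0.5],[0,[0.0307,0.0975,0],-0.583],[0,[0.0398,0.1093,0],-0.667],[0,[0.0398,0.1093,0],-0.667],[0,[0.0398,0.1093,0],-0.667]]'; python3 - <<'E'
from h import *
c=cam("scene");save(c,"s3.png");s=state();print(s["position"],np.degrees(np.arctan2(s["position"][1]-.1425,s["position"][0]-.557)))
for t in("hole_open","hole_closed","post_top","knob_grip"):print(t,lm("scene",t))
E
```

```text
t: 12.95
position: [0.5002, 0.2001, 0.0905]
eef_rot: [-0.0, 0.922, -0.388, 0.002]
wrist_force: [11.4, -6.1, -11.5]
gripper_width: 0.245
grasp_force: 108.7
[0.50021027 0.20010994 0.09039312] 134.58921470561222
hole_open [(0.91, [414.1, 256.2])]
hole_closed [(0.62, [403.7, 306.4])]
post_top [(0.62, [380.3, 264.3])]
knob_grip [(0.53, [383.3, 267.6]), (0.45, [422.9, 234.0])]
```

View pics/s3.png

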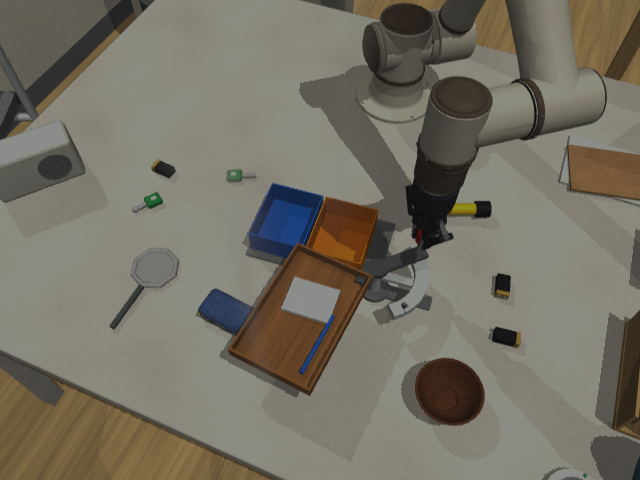

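Tray is swung out, both bins exposed (blue (285,220), orange (343,232)). Lower the knob in steps.

```bash
python3 -m creep '[[0,[0,0,0.006],0],[0,[0,0,0.012],0],[0,[0,0,0.016],0],[0,[0,0,0.016],0]]'
```

```text
t: 13.6
position: [0.5003, 0.2002, 0.0825]
eef_rot: [-0.0, 0.922, -0.388, 0.002]
wrist_force: [11.3, -6.8, -8.6]
gripper_width: 0.255
grasp_force: 108.9
```

```bash
python3 -m creep '[[0,[0,0,0.006],0],[0,[0,0,0.012],0],[0,[0,0,0.018],0],[0,[0,0,0.018],0]]';python3 -m creep '[[40,[0,0,0],0],[60,[0,0,0],0],[100,[0,0,0],0],[100,[0,0,0],0],[100,[0,0,0],0],[100,[0,0,-0.1],0],[100,[0,0,-0.2],0],[100,[0,0,-0.3],0],[100,[0,0,-0.3],0]]'; python3 - <<'E'
from h import *
np.set_printoptions(precision=4,suppress=True)
n="wrist";c=cam(n);save(c,"w4.png");s=state();print(s["qpos"],q2R(s["eef_rot"]))
for t,z in[("post_top",.087),("knob_grip",.121),("hole_closed",.07),("hole_open",.07),("battery0",0),("key0",0)]:
    for o in lm(n,t):print(t,o,back(n,c,o[1],z))
for o in seg(n,c,"battery0",.012):print(o)
n="scene";c=cam(n)
for t,z in(("bin_orange",.063),("bin_blue",.063),("key0",.008),("battery0",.01)):
    for o in seg(n,c,t,z):print(t,o)
for o in lm(n,"knob_grip"):print(o,back(n,c,o[1],.121))
E
```

```text
t: 14.0
position: [0.5005, 0.2003, 0.074]
eef_rot: [-0.0, 0.922, -0.388, 0.002]
wrist_force: [10.1, -6.3, -5.7]
gripper_width: 0.251
grasp_force: 109.4
t: 14.9
position: [0.5016, 0.2032, 0.2309]
eef_rot: [-0.006, 0.922, -0.387, 0.005]
wrist_force: [0.2, 1.4, -0.3]
gripper_width: 0.997
grasp_force: 0.0
[ 0.6866  0.2132 -0.1655  0.0006 -1.1828  0.0874] [[ 0.6992 -0.7149  0.0075]
 [-0.715  -0.6991  0.0054]
 [ 0.0014 -0.0092 -1.    ]]
post_top (0.63, [320.4, 113.5]) [0.5605 0.1424 0.087 ]
knob_grip (0.85, [324.7, 222.4]) [0.4975 0.2013 0.121 ]
hole_closed (0.71, [231.7, 134.2]) [0.6067 0.2108 0.07  ]
hole_open (0.73, [323.6, 206.6]) [0.4991 0.2008 0.07  ]
battery0 (0.75, [174.0, 278.4]) [ 0.5586  0.4086 -0.    ]
battery0 (0.63, [247.1, 315.5]) [0.4587 0.3787 0.    ]
key0 (0.92, [603.3, 21.2]) [ 0.4075 -0.2391  0.    ]
(0.61, [564.0, 406.0, 60.0, 28.0], 97.2, [168, 277])
bin_orange (0.7, [494.0, 46.0, 150.0, 119.0], 4.4, [343, 231])
bin_orange (0.7, [759.0, -243.0, 178.0, 91.0], 15.5, [149, 275])
bin_blue (0.63, [515.0, -72.0, 175.0, 123.0], 4.1, [284, 219])
key0 (0.55, [559.0, -390.0, 63.0, 37.0], 148.0, [148, 202])
battery0 (0.66, [459.0, 376.0, 58.0, 31.0], 7.8, [501, 285])
battery0 (0.65, [567.0, 408.0, 52.0, 35.0], 100.1, [506, 337])
battery0 (0.59, [457.0, -411.0, 59.0, 37.0], 82.2, [162, 168])
battery0 (0.48, [480.0, -91.0, 189.0, 130.0], 5.4, [284, 219])
(0.51, [420.9, 241.4]) [0.4987 0.202  0.121 ]
```

View pics/w4.png

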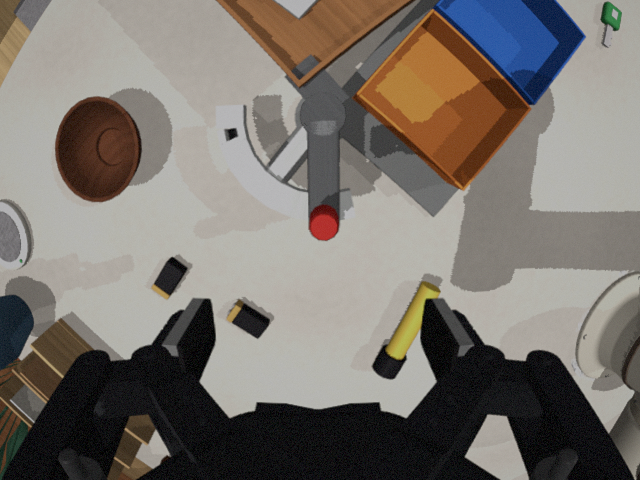

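Pin is home in the second hole (knob (324,222)); bins open. Now battery B at (172,277).

```bash
python3 -m creep '[[100,[-0.204,-0.375,0.1],0.6],[100,[-0.204,-0.375,0.1],0.6],[100,[-0.204,-0.375,0.1],0.6],[100,[-0.204,-0.375,0.1],0.6],[100,[-0.204,-0.375,0.1],0.6],[100,[-0.204,-0.375,0.1],0.6],[100,[-0.204,-0.375,0.1],0.6]]'
cat > look.py <<'E'
from h import *
import sys
np.set_printoptions(precision=4,suppress=True)
def look(t,tgt=None,z=.009,img=None):
    n="wrist";c=cam(n);s=state();M=q2R(s["eef_rot"]);print("pos",s["position"],"ytool",round(np.degrees(np.arctan2(M[1,1],M[0,1])),1),"q",s["qpos"])
    for o in seg(n,c,t,z):
        P=np.array([o[1][0]/1e3,o[1][1]/1e3,s["position"][2]]);d=M.T@(P-s["position"])/.5
        ty=np.degrees(np.arctan2(M[1,1],M[0,1])); e=((o[2]+90-ty+90)%180)-90
        print("seg",o,"shift",d[:2],"turn",round(-e/60,3))
    for o in lm(n,t):print("lm",o,back(n,c,o[1],0)[:2])
    if img: save(c,img)
if __name__=="__main__": look(sys.argv[1],img=sys.argv[2] if len(sys.argv)>2 else None)
E
python3 look.py battery0
```

```text
t: 16.3
position: [0.5602, 0.4049, 0.1718]
eef_rot: [0.001, 0.757, -0.653, 0.0]
wrist_force: [0.1, -0.1, 0.4]
gripper_width: 1.001
grasp_force: 0.0
pos [0.5603 0.4044 0.1726] ytool -171.6 q [ 0.8586  0.5146  0.1519  0.0001 -1.2084 -0.7128]
seg (0.62, [457.0, 377.0, 54.0, 29.0], 9.2, [427, 194]) shift [0.0242 0.2124] turn 1.486
seg (0.6, [563.0, 409.0, 52.0, 26.0], 97.7, [312, 208]) shift [-0.0083 -0.0066] turn 0.011
lm (0.85, [426.9, 196.0]) [0.4553 0.3807]
lm (0.68, [315.9, 207.0]) [0.5608 0.4082]
```

```bash
python3 -m creep '[[60,[-0.007,-0.005,0.1],0],[60,[-0.007,-0.005,0.2],0],[60,[-0.007,-0.005,0.26],0],[60,[-0.007,-0.005,0.3],0],[60,[-0.007,-0.005,0.3],0]]'
python3 look.py battery0 w5.png
```

```text
t: 16.95
position: [0.5607, 0.4062, 0.0196]
eef_rot: [0.003, 0.756, -0.654, -0.0]
wrist_force: [-0.3, -0.9, -0.6]
gripper_width: 0.6
grasp_force: 0.0
pos [0.5622 0.4075 0.0221] ytool -171.7 q [ 0.8595  0.6512 -0.006   0.0002 -0.9155 -0.7147]
seg (0.77, [456.0, 378.0, 57.0, 31.0], 9.1, [500, 242]) shift [0.0278 0.2187] turn 1.487
seg (0.76, [564.0, 409.0, 54.0, 27.0], 96.7, [310, 269]) shift [-0.0024 -0.004 ] turn 0.027
lm (0.76, [314.3, 264.5]) [0.5619 0.4082]
lm (0.74, [498.0, 239.9]) [0.4551 0.3785]
```

View pics/w5.png

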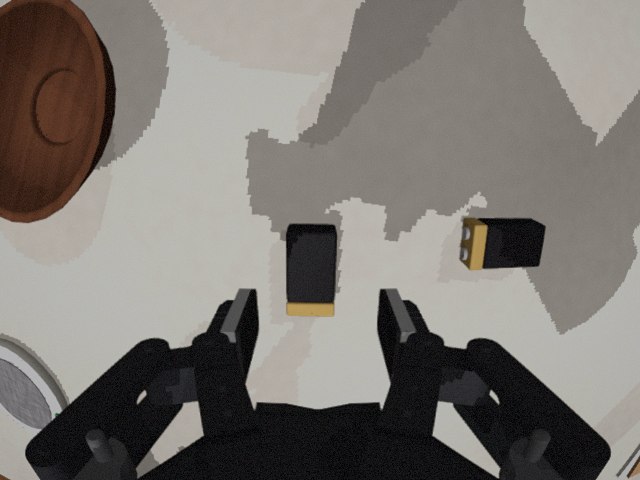

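Fingers (tips at (245,290),(395,290)) are clearly still ~40 mm above the battery, confirming the offset between reported TCP and pads; continue down carefully.

```bash
python3 -m creep '[[60,[-0.002,-0.004,0.03],0.02],[60,[-0.002,-0.004,0.06],0.02],[60,[-0.002,-0.004,0.08],0.02],[60,[-0.002,-0.004,0.1],0.02],[60,[-0.002,-0.004,0.1],0.02]]';python3 -m creep '[[0,[0,0,0],0],[0,[0,0,0],0],[0,[0,0,0],0],[0,[0,0,0],0],[0,[0,0,0],0]]' 60; python3 - <<'E'
from h import *
c=cam("wrist");save(c,"w6.png")
E
```

```text
t: 17.6
position: [0.5631, 0.409, -0.0301]
eef_rot: [0.002, 0.75, -0.662, -0.0]
wrist_force: [0.2, 0.1, -0.3]
gripper_width: 0.604
grasp_force: 0.0
t: 18.1
position: [0.5646, 0.4105, -0.0269]
eef_rot: [-0.001, 0.75, -0.662, 0.0]
wrist_force: [0.1, -0.4, 1.4]
gripper_width: 0.285
grasp_force: 63.2
```

View pics/w6.png

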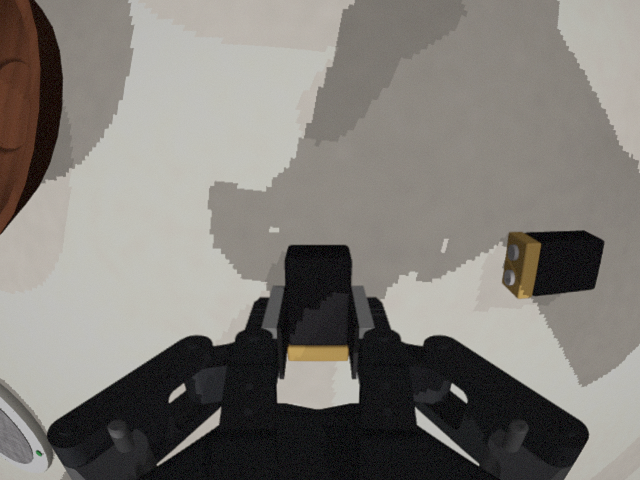

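Battery B is between the pads (width 0.285, 63 N). Lift and carry to the orange bin.

```bash
python3 -m creep '[[0,[0,0,-0.1],0],[0,[0,0,-0.2],0],[0,[0,0,-0.3],0],[0,[0,0,-0.38],0],[0,[0.1,0.035,-0.38],0.05],[0,[0.2,0.07,-0.38],0.05],[0,[0.3,0.105,-0.38],0.05],[0,[0.4,0.14,-0.38],0.05],[0,[0.5,0.18,-0.38],0.05],[0,[0.58,0.21,-0.38],0.05],[0,[0.64,0.23,-0.38],0.05],[0,[0.668,0.238,-0.38],0.05],[0,[0.668,0.238,-0.38],0.05],[0,[0.668,0.238,-0.38],0.05]]' 60
```

```text
t: 19.55
position: [0.4882, 0.0643, 0.1626]
eef_rot: [-0.0, 0.732, -0.681, 0.0]
wrist_force: [0.6, 1.3, 0.4]
gripper_width: 0.284
grasp_force: 62.9
```

```bash
python3 -m creep '[[0,[0,0,0.1],0],[0,[0,0,0.2],0],[0,[0,0,0.27],0],[0,[0,0,0.31],0],[0,[0,0,0.31],0],[50,[0,0,0.31],0],[50,[0,0,0.31],0],[50,[0,0,0.31],0],[50,[0,0,0.31],0],[50,[0,0,0.2],0],[50,[0,0,0.1],0],[50,[0,0,0],0],[50,[0,0,0],0]]'; python3 look.py battery0 w7.png
```

```text
t: 20.85
position: [0.4921, 0.0653, 0.1702]
eef_rot: [-0.007, 0.733, -0.681, 0.004]
wrist_force: [0.8, 0.6, -0.3]
gripper_width: 0.5
grasp_force: 0.0
pos [0.4904 0.065  0.1677] ytool -175.8 q [ 0.4612  0.1839 -0.3602  0.0009 -1.0153 -0.389 ]
seg (0.8, [488.0, 67.0, 54.0, 28.0], 95.0, [323, 206]) shift [-0.0044  0.0045] turn -0.014
seg (0.47, [500.0, 285.0, 51.0, 33.0], 89.2, [298, 392]) shift [-0.4375 -0.0511] turn 0.083
lm (0.9, [325.0, 203.4]) [0.4873 0.065 ]
```

View pics/w7.png

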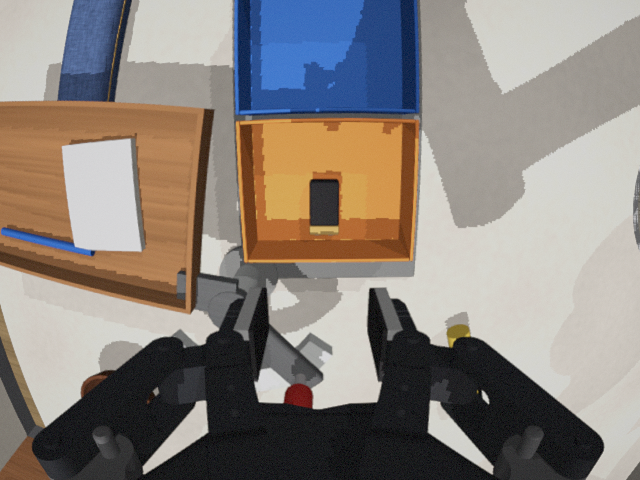

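Battery lies in the orange bin at (323,205). Next battery A.

```bash
python3 -m creep '[[60,[-0.1,0.003,0],0],[60,[-0.2,0.006,0],-0.1],[60,[-0.3,0.01,0],-0.24],[60,[-0.4,0.015,0],-0.38],[60,[-0.5,0.02,0],-0.52],[60,[-0.58,0.022,0],-0.66],[60,[-0.628,0.022,0],-0.8],[60,[-0.628,0.022,0],-0.94],[60,[-0.628,0.022,0],-1],[60,[-0.628,0.022,0],-1]]'
python3 -m creep '[[60,[0,0,0.1],-0.14],[60,[0,0,0.1],-0.28],[60,[0,0,0.1],-0.42],[60,[0,0,0.1],-0.56],[60,[0,0,0.1],-0.56],[60,[0,0,0.1],-0.56]]'; python3 look.py battery0
```

```text
t: 22.0
position: [0.453, 0.3756, 0.1598]
eef_rot: [0.002, 0.975, -0.224, -0.001]
wrist_force: [0.0, -0.4, -0.2]
gripper_width: 0.602
grasp_force: 0.0
t: 22.6
position: [0.4538, 0.3757, 0.1116]
eef_rot: [0.001, 0.998, 0.065, -0.001]
wrist_force: [-0.3, 1.3, -0.2]
gripper_width: 0.599
grasp_force: 0.0
pos [0.4538 0.3759 0.1118] ytool -82.5 q [ 0.9663  0.4001 -0.2021 -0.0002 -0.9697  0.7362]
seg (0.9, [456.0, 377.0, 52.0, 27.0], 8.2, [315, 217]) shift [ 0.0046 -0.0016] turn -0.011
lm (0.65, [318.1, 216.8]) [0.4555 0.3753]
```

```bash
python3 -m creep '[[60,[0.003,-0.001,0.1],-0.01],[60,[0.003,-0.001,0.18],-0.01],[60,[0.003,-0.001,0.24],-0.01],[60,[0.003,-0.001,0.27],-0.01],[60,[0.003,-0.001,0.284],-0.01],[60,[0.003,-0.001,0.284],-0.01],[0,[0.003,-0.001,0.284],-0.01],[0,[0.003,-0.001,0.284],-0.01],[0,[0.003,-0.001,0.284],-0.01],[0,[0.003,-0.001,0.284],-0.01],[0,[0.003,-0.001,0.284],-0.01]]' 60;  python3 -m creep '[[0,[0,0,-0.1],0],[0,[0,0,-0.2],0],[0,[0,0,-0.3],0],[0,[0,0,-0.38],0],[0,[0,0,-0.38],0]]';python3 look.py battery0
```

```text
t: 23.85
position: [0.4562, 0.3781, -0.0279]
eef_rot: [-0.001, 0.997, 0.073, 0.001]
wrist_force: [-1.3, -0.2, 6.4]
gripper_width: 0.287
grasp_force: 62.3
t: 24.35
position: [0.4583, 0.3799, 0.1679]
eef_rot: [-0.005, 0.997, 0.073, 0.005]
wrist_force: [0.1, 0.9, -0.6]
gripper_width: 0.284
grasp_force: 61.6
pos [0.4565 0.3784 0.164 ] ytool -81.7 q [ 0.9651  0.3529 -0.1319  0.     -1.0783  0.7512]
seg (0.7, [489.0, 30.0, 30.0, 25.0], 3.8, [612, 232]) shift [-0.0366  0.6989] turn 0.076
seg (0.65, [354.0, 366.0, 136.0, 67.0], 7.9, [317, 304]) shift [-0.2063 -0.0051] turn 0.007
seg (0.46, [576.0, 74.0, 347.0, 252.0], 136.4, [560, 156]) shift [0.1483 0.6371] turn 0.866
lm (0.64, [318.2, 299.3]) [0.3615 0.3663]
lm (0.55, [599.8, 228.7]) [0.4871 0.0465]
```

```bash
python3 -m creep '[[0,[-0.01,0.07,0],0.1],[0,[-0.03,0.17,0],0.24],[0,[-0.045,0.27,0],0.38],[0,[-0.06,0.37,0],0.5],[0,[-0.075,0.47,0],0.6],[0,[-0.09,0.57,0],0.7],[0,[-0.1,0.65,0],0.8],[0,[-0.103,0.69,0],0.9],[0,[-0.103,0.706,0],1],[0,[-0.103,0.706,0],1]]'
python3 -m creep '[[0,[0,0,0.05],0.14],[0,[0,0,0.05],0.28],[0,[0,0,0.05],0.42],[0,[0,0,0.05],0.56],[0,[0,0,0.05],0.56],[0,[0,0,0.05],0.56]]'
```

```text
t: 25.5
position: [0.4544, 0.0188, 0.1585]
eef_rot: [0.001, 0.9, -0.437, -0.002]
wrist_force: [0.3, 0.2, -1.4]
gripper_width: 0.285
grasp_force: 61.6
t: 26.1
position: [0.4552, 0.0206, 0.1346]
eef_rot: [0.001, 0.737, -0.675, -0.0]
wrist_force: [-1.0, 0.9, -0.7]
gripper_width: 0.288
grasp_force: 61.6
```

Down to about the same release height (reading ~0.008), release, rise.

```bash
python3 -m creep '[[0,[0,0,0.08],0],[0,[0,0,0.16],0],[0,[0,0,0.22],0],[0,[0,0,0.25],0],[0,[0,0,0.25],0],[45,[0,0,0.25],0],[45,[0,0,0.25],0],[45,[0,0,0.25],0],[45,[0,0,0.25],0],[45,[0,0,0.15],0],[45,[0,0,0.05],0],[45,[0,0,-0.05],0],[45,[0,0,-0.08],0],[45,[0,0,-0.08],0]]'; python3 look.py battery0; python3 - <<'E'
from h import *
n="scene";c=cam(n)
for t,z in(("key0",.008),("battery0",.01)):
    for o in seg(n,c,t,z):print(t,o)
    for o in lm(n,t):print(o,back(n,c,o[1],0))
E
```

```text
t: 27.5
position: [0.4576, 0.021, 0.1792]
eef_rot: [-0.004, 0.736, -0.677, 0.002]
wrist_force: [0.2, 0.6, -0.2]
gripper_width: 0.449
grasp_force: 0.0
pos [0.4561 0.0206 0.1769] ytool -175.3 q [ 0.4024  0.1127 -0.4219 -0.0004 -1.0323 -0.3194]
seg (0.95, [490.0, 68.0, 54.0, 28.0], 93.8, [282, 246]) shift [-0.0889 -0.0754] turn 0.016
seg (0.87, [456.0, 21.0, 55.0, 29.0], 94.3, [319, 202]) shift [-0.0008  0.0001] turn 0.007
lm (0.85, [321.4, 202.2]) [0.455  0.0214]
lm (0.8, [285.1, 243.4]) [0.4878 0.0666]
key0 (0.69, [558.0, -390.0, 66.0, 36.0], 148.6, [149, 202])
key0 (0.68, [404.0, -236.0, 65.0, 33.0], 113.1, [238, 175])
(0.71, [148.2, 203.8]) [ 5.52670636e-01 -3.91571793e-01 -1.11022302e-16]
(0.48, [243.7, 176.7]) [ 0.39931475 -0.23238472  0.        ]
battery0 (0.81, [453.0, 17.0, 52.0, 36.0], 90.7, [335, 225])
battery0 (0.75, [458.0, -410.0, 57.0, 32.0], 82.2, [162, 168])
battery0 (0.58, [484.0, 62.0, 49.0, 35.0], 93.1, [350, 244])
(0.9, [336.1, 226.9]) [0.44800159 0.01601179 0.        ]
(0.8, [348.6, 246.6]) [0.48512487 0.05918355 0.        ]
```

```bash
python3 -m creep '[[60,[0.1,0.007,0],0],[60,[0.2,0.015,0],0.05],[60,[0.3,0.022,0],0.1],[60,[0.4,0.03,0],0.15],[60,[0.5,0.038,0],0.21],[60,[0.6,0.046,0],0.21],[60,[0.7,0.055,0.04],0.21],[60,[0.8,0.065,0.1],0.21],[60,[0.86,0.069,0.12],0.21],[60,[0.86,0.069,0.12],0.21],[60,[0.86,0.069,0.12],0.21]]'; python3 look.py battery0;python3 - <<'E'
from look import *
look("key0",z=.008)
E
```

```text
t: 29.0
position: [0.4559, -0.4117, 0.1134]
eef_rot: [-0.001, -0.656, 0.755, 0.002]
wrist_force: [-0.7, -0.5, 1.3]
gripper_width: 0.598
grasp_force: 0.0
pos [ 0.4566 -0.411   0.1146] ytool 172.1 q [-0.4698  0.4364 -0.1343 -0.     -1.0017  0.3322]
seg (0.76, [455.0, -411.0, 53.0, 27.0], 84.2, [318, 221]) shift [0.0004 0.0031] turn -0.035
lm (0.65, [318.5, 220.4]) [ 0.4546 -0.4103]
pos [ 0.4575 -0.4102  0.1163] ytool 172.2 q [-0.4678  0.4335 -0.1343  0.     -1.0017  0.3323]
seg (0.92, [554.0, -394.0, 65.0, 33.0], 146.7, [213, 258]) shift [-0.0582 -0.1868] turn -1.074
seg (0.68, [417.0, -250.0, 40.0, 13.0], 100.4, [381, 373]) shift [-0.3065  0.1236] turn -0.303
lm (0.91, [206.6, 251.4]) [ 0.5552 -0.3947]
```

```bash
python3 -m creep '[[60,[0.001,0.003,0.1],-0.03],[60,[0.001,0.003,0.18],-0.03],[60,[0.001,0.003,0.24],-0.03],[60,[0.001,0.003,0.275],-0.03],[60,[0.001,0.003,0.287],-0.03],[60,[0.001,0.003,0.287],-0.03],[0,[0.001,0.003,0.287],-0.03],[0,[0.001,0.003,0.287],-0.03],[0,[0.001,0.003,0.287],-0.03],[0,[0.001,0.003,0.287],-0.03],[0,[0.001,0.003,0.287],-0.03]]' 60;  python3 -m creep '[[0,[0,0,-0.1],0],[0,[0,0,-0.2],0],[0,[0,0,-0.3],0],[0,[0,0,-0.38],0],[0,[0,0,-0.38],0]]'
```

```text
t: 30.4
position: [0.4566, -0.412, -0.0261]
eef_rot: [0.0, -0.669, 0.743, -0.002]
wrist_force: [-0.3, 1.0, 6.1]
gripper_width: 0.285
grasp_force: 62.4
t: 30.9
position: [0.4586, -0.4139, 0.17]
eef_rot: [0.002, -0.669, 0.743, -0.007]
wrist_force: [0.7, 0.4, -0.1]
gripper_width: 0.283
grasp_force: 61.7
```

```bash
python3 -m creep '[[0,[-0.06,0,0],0],[0,[-0.15,0,0],-0.05],[0,[-0.25,0,0],-0.1],[0,[-0.35,0,0],-0.17],[0,[-0.45,0,0],-0.17],[0,[-0.55,0,0],-0.17],[0,[-0.65,-0.001,0],-0.17],[0,[-0.75,-0.002,0],-0.17],[0,[-0.83,-0.003,0],-0.17],[0,[-0.869,-0.003,0],-0.17],[0,[-0.869,-0.003,0],-0.17],[0,[-0.869,-0.003,0.05],-0.17],[0,[-0.869,-0.003,0.08],-0.17],[0,[-0.869,-0.003,0.08],-0.17]]'
```

```text
t: 32.3
position: [0.5004, 0.0192, 0.1196]
eef_rot: [0.002, 0.732, -0.682, -0.002]
wrist_force: [-1.2, -1.1, -1.2]
gripper_width: 0.285
grasp_force: 61.7
```

```bash
python3 -m creep '[[0,[0,-0.009,0.06],0],[0,[0,-0.009,0.12],0],[0,[0,-0.009,0.17],0],[0,[0,-0.009,0.205],0],[0,[0,-0.009,0.205],0],[42,[0,-0.009,0.205],0],[42,[0,-0.009,0.205],0],[42,[0,-0.009,0.205],0],[42,[0,-0.009,0.205],0],[42,[0,-0.009,0.12],0],[42,[0,-0.009,0.03],0],[42,[0,-0.009,-0.06],0],[42,[0,-0.009,-0.1],0],[42,[0,-0.009,-0.1],0]]'; python3 look.py battery0; python3 - <<'E'
from h import *
n="scene";c=cam(n)
for t,z in(("key0",.008),("battery0",.01)):
    for o in seg(n,c,t,z):print(t,o)
    for o in lm(n,t):print(o,back(n,c,o[1],0))
E
```

```text
t: 33.7
position: [0.5095, 0.0215, 0.1764]
eef_rot: [-0.004, 0.732, -0.681, 0.002]
wrist_force: [0.4, -0.3, 0.1]
gripper_width: 0.422
grasp_force: 0.0
pos [0.5079 0.0213 0.1739] ytool -175.9 q [ 0.3615  0.2051 -0.3151 -0.0002 -1.0459 -0.2891]
seg (0.86, [498.0, 40.0, 53.0, 26.0], 93.4, [334, 231]) shift [-0.0388  0.017 ] turn 0.012
seg (0.66, [455.0, 21.0, 55.0, 30.0], 93.2, [375, 208]) shift [-0.0071  0.1055] turn 0.016
seg (0.65, [507.0, 26.0, 57.0, 29.0], 96.1, [321, 208]) shift [-0.0096  0.0011] turn -0.033
lm (0.79, [320.8, 209.3]) [0.5071 0.0284]
lm (0.61, [374.2, 205.6]) [0.4556 0.0206]
lm (0.58, [330.5, 216.1]) [0.4972 0.0345]
key0 (0.77, [406.0, -237.0, 67.0, 36.0], 113.1, [237, 175])
key0 (0.72, [556.0, -393.0, 63.0, 36.0], 137.7, [149, 201])
key0 (0.56, [422.0, 198.0, 47.0, 25.0], 16.5, [420, 242])
(0.73, [151.6, 207.6]) [ 0.55881635 -0.37889165  0.        ]
(0.61, [241.0, 179.1]) [ 0.40817867 -0.23479964  0.        ]
battery0 (0.82, [493.0, 14.0, 50.0, 38.0], 94.9, [327, 239])
battery0 (0.81, [453.0, 17.0, 53.0, 37.0], 90.4, [336, 226])
battery0 (0.74, [406.0, -236.0, 63.0, 33.0], 113.1, [237, 175])
battery0 (0.61, [495.0, 50.0, 37.0, 23.0], 177.0, [342, 246])
(0.74, [336.0, 229.4]) [0.45423317 0.01825986 0.        ]
(0.69, [333.4, 244.3]) [0.49224817 0.02747095 0.        ]
(0.64, [327.6, 243.3]) [0.49468737 0.01520807 0.        ]
```

Three batteries are in the orange bin. On to key 1.

```bash
python3 -m creep '[[70,[0.09,0.04,0],0],[70,[0.18,0.08,0],-0.1],[70,[0.27,0.12,0],-0.2],[70,[0.36,0.16,0],-0.35],[70,[0.45,0.2,0],-0.35],[70,[0.527,0.23,0.06],-0.35],[70,[0.527,0.23,0.12],-0.35],[70,[0.527,0.23,0.12],-0.35],[70,[0.527,0.23,0.12],-0.35]]'; cat > key.py <<'E'
from h import *
np.set_printoptions(precision=4,suppress=True)
n="wrist";c=cam(n);s=state();M=q2R(s["eef_rot"]);ty=np.degrees(np.arctan2(M[1,1],M[0,1]))
print("pos",s["position"],"ytool",round(ty,1),"q",s["qpos"])
f=c[0]["frame"];hsv=cv2.cvtColor(f,cv2.COLOR_RGB2HSV)
for d in outline_of(n,"key0"):
    if d["confidence"]<.3: continue
    m=d["region"]; g=m&(hsv[:,:,0]>40)&(hsv[:,:,0]<90)&(hsv[:,:,1]>100)
    if g.sum()<10: continue
    w=lambda mm,z:np.array([back(n,c,(x,y),z)[:2] for y,x in np.argwhere(mm)])
    P=w(m,.008);G=w(g,.012); gc=np.mean([G.min(0),G.max(0)],0); hr=cv2.minAreaRect((G*1000).astype(np.float32))
    pr=cv2.minAreaRect((P*1000).astype(np.float32)); gc=np.array(hr[0])/1000
    far=P[np.argsort(-np.linalg.norm(P-gc,axis=1))[:max(5,len(P)//30)]].mean(0); v=far-gc
    a=np.degrees(np.arctan2(v[1],v[0])); e=((a+90-ty+90)%180)-90
    D=M.T@np.array([gc[0]-s["position"][0],gc[1]-s["position"][1],0])/.5
    print(round(d["confidence"],2),"head",gc,np.round(hr[1]),"len",np.linalg.norm(v),"rect",np.round(pr[0]),np.round(pr[1]),"bladedir",round(a,1),"shift",D[:2],"turn",round(-e/60,3))
print([ (o,back(n,c,o[1],0)[:2]) for o in lm(n,"key0")])
E
python3 key.py
```

```text
t: 35.0
position: [0.4115, -0.2504, 0.1118]
eef_rot: [0.001, 0.844, -0.536, -0.001]
wrist_force: [0.8, 1.3, 0.1]
gripper_width: 0.695
grasp_force: 0.0
pos [ 0.4126 -0.2502  0.1128] ytool -154.8 q [-0.2071  0.2301 -0.4577  0.0009 -0.8819  0.6467]
0.73 head [ 0.5346 -0.3738] [35. 18.] len 0.009421668031386521 rect [ 536. -375.] [36. 19.] bladedir -60.3 shift [ 0.3276 -0.1154] turn -0.075
0.59 head [ 0.4078 -0.253 ] [28. 34.] len 0.046686748971134534 rect [ 400. -239.] [29. 66.] bladedir 116.6 shift [0.001  0.0109] turn -0.023
[((0.87, [320.4, 237.0]), array([ 0.4027, -0.2382]))]
```

```bash
python3 -m creep '[[60,[0.001,0.01,0.1],-0.02],[60,[0.001,0.01,0.18],-0.02],[60,[0.001,0.01,0.24],-0.02],[60,[0.001,0.01,0.272],-0.02],[60,[0.001,0.01,0.282],-0.02],[60,[0.001,0.01,0.282],-0.02],[0,[0.001,0.01,0.282],-0.02],[0,[0.001,0.01,0.282],-0.02],[0,[0.001,0.01,0.282],-0.02],[0,[0.001,0.01,0.282],-0.02],[0,[0.001,0.01,0.282],-0.02]]' 60;  python3 -m creep '[[0,[0,0,-0.1],0],[0,[0,0,-0.2],0],[0,[0,0,-0.3],0],[0,[0,0,-0.36],0],[0,[0,0,-0.36],0]]'
```

```text
t: 36.25
position: [0.4087, -0.253, -0.0273]
eef_rot: [-0.001, 0.85, -0.527, 0.002]
wrist_force: [-0.1, 2.1, 6.6]
gripper_width: 0.328
grasp_force: 59.7
t: 36.75
position: [0.4105, -0.254, 0.1569]
eef_rot: [-0.002, 0.85, -0.527, 0.006]
wrist_force: [0.1, -0.4, -0.4]
gripper_width: 0.329
grasp_force: 59.5
```

```bash
python3 -m creep '[[0,[-0.06,-0.06,0],0.1],[0,[-0.12,-0.13,0],0.23],[0,[-0.18,-0.19,0],0.37],[0,[-0.22,-0.24,0],0.37],[0,[-0.229,-0.25,0],0.37],[0,[-0.229,-0.25,0],0.37],[0,[-0.229,-0.25,0.08],0.37],[0,[-0.229,-0.25,0.16],0.37],[0,[-0.229,-0.25,0.24],0.37],[0,[-0.229,-0.25,0.29],0.37],[0,[-0.229,-0.25,0.29],0.37]]'; python3 -m creep '[[50,[0,0,0],0],[50,[0,0,0],0],[50,[0,0,0],0],[50,[0,0,0],0],[50,[0,0,-0.1],0],[50,[0,0,-0.2],0],[50,[0,0,-0.3],0],[50,[0,0,-0.34],0],[50,[0,0,-0.34],0]]'; python3 key.py;python3 - <<'E'
from h import *
n="scene";c=cam(n)
for o in seg(n,c,"key0",.008):print(o)
E
```

```text
t: 37.85
position: [0.4645, -0.0962, 0.0028]
eef_rot: [0.003, 0.731, -0.682, -0.003]
wrist_force: [0.3, 0.1, 0.7]
gripper_width: 0.328
grasp_force: 59.5
t: 38.75
position: [0.4709, -0.0946, 0.1806]
eef_rot: [-0.004, 0.732, -0.681, 0.004]
wrist_force: [-0.3, -1.0, -0.1]
gripper_width: 0.5
grasp_force: 0.0
pos [ 0.4692 -0.0945  0.178 ] ytool -175.9 q [ 0.1415  0.1497 -0.3743 -0.0003 -1.0416 -0.069 ]
0.64 head [ 0.4684 -0.0929] [29. 35.] len 0.04823000201221519 rect [466. -76.] [31. 67.] bladedir 97.7 shift [-0.0032  0.0013] turn -0.06
[]
(0.83, [462.0, -82.0, 65.0, 36.0], 100.0, [288, 214])
(0.72, [556.0, -392.0, 62.0, 40.0], 148.1, [148, 201])
```

```bash
python3 -m creep '[[60,[0.09,-0.016,0],0],[60,[0.19,-0.034,0],-0.14],[60,[0.29,-0.05,0],-0.28],[60,[0.39,-0.07,0],-0.42],[60,[0.49,-0.09,0],-0.56],[60,[0.56,-0.1,0.06],-0.7],[60,[0.586,-0.104,0.12],-0.84],[60,[0.586,-0.104,0.13],-0.9],[60,[0.586,-0.104,0.13],-0.9],[60,[0.586,-0.104,0.13],-0.9]]'; python3 key.py
```

```text
t: 40.0
position: [0.5413, -0.3832, 0.1102]
eef_rot: [0.0, 0.961, -0.275, -0.001]
wrist_force: [0.2, -0.2, 0.8]
gripper_width: 0.603
grasp_force: 0.0
pos [ 0.5418 -0.383   0.1112] ytool -121.9 q [-0.372   0.5155 -0.0079  0.0004 -1.047   1.3858]
0.92 head [ 0.5425 -0.3852] [29. 34.] len 0.04636517200088295 rect [ 555. -393.] [31. 67.] bladedir -34.7 shift [0.0034 0.0029] turn 0.046
[((0.84, [317.1, 197.3]), array([ 0.5565, -0.3927]))]
```

```bash
python3 -m creep '[[60,[0.003,0.003,0.1],0.046],[60,[0.003,0.003,0.18],0.046],[60,[0.003,0.003,0.24],0.046],[60,[0.003,0.003,0.272],0.046],[60,[0.003,0.003,0.28],0.046],[60,[0.003,0.003,0.28],0.046],[0,[0.003,0.003,0.28],0.046],[0,[0.003,0.003,0.28],0.046],[0,[0.003,0.003,0.28],0.046],[0,[0.003,0.003,0.28],0.046],[0,[0.003,0.003,0.28],0.046]]' 60;  python3 -m creep '[[0,[0,0,-0.1],0],[0,[0,0,-0.2],0],[0,[0,0,-0.3],0],[0,[0,0,-0.36],0],[0,[0,0,-0.36],0]]'
```

```text
t: 41.25
position: [0.5434, -0.3859, -0.0267]
eef_rot: [0.0, 0.955, -0.297, 0.002]
wrist_force: [0.4, 0.7, 7.3]
gripper_width: 0.33
grasp_force: 61.4
t: 41.75
position: [0.5448, -0.387, 0.1581]
eef_rot: [0.001, 0.955, -0.297, 0.006]
wrist_force: [0.4, -0.4, -0.3]
gripper_width: 0.326
grasp_force: 60.6
```

```bash
python3 -m creep '[[0,[-0.05,-0.06,0],0.05],[0,[-0.11,-0.13,0],0.15],[0,[-0.17,-0.2,0],0.28],[0,[-0.23,-0.27,0],0.42],[0,[-0.29,-0.34,0],0.56],[0,[-0.35,-0.41,0],0.7],[0,[-0.4,-0.47,0],0.84],[0,[-0.429,-0.506,0],0.85],[0,[-0.429,-0.506,0],0.85],[0,[-0.429,-0.506,0],0.85]]'; python3 -m creep '[[0,[0,0,0.08],0],[0,[0,0,0.16],0],[0,[0,0,0.24],0],[0,[0,0,0.29],0],[0,[0,0,0.29],0],[50,[0,0,0.29],0],[50,[0,0,0.29],0],[50,[0,0,0.29],0],[50,[0,0,0.29],0],[50,[0,0,0.2],0],[50,[0,0,0.1],0],[50,[0,0,0],0],[50,[0,0,-0.16],0],[50,[0,0,-0.16],0]]'; python3 key.py;python3 look.py battery0; python3 - <<'E'
from h import *
n="scene";c=cam(n)
for o in seg(n,c,"key0",.008):print(o)
c2=cam("side");save(c,"f1.png");save(c2,"f2.png");cv2.imwrite("pics/f.png",cv2.resize(np.hstack([cv2.imread("pics/f1.png"),cv2.imread("pics/f2.png")]),(800,300),interpolation=cv2.INTER_AREA))
for t in("key0","battery0"):
    for o in seg("side",c2,t,.008):print("side",t,o)
E
```

```text
t: 42.75
position: [0.5085, -0.0547, 0.1504]
eef_rot: [0.0, 0.734, -0.679, -0.0]
wrist_force: [-0.1, -1.2, -0.7]
gripper_width: 0.329
grasp_force: 60.6
t: 44.15
position: [0.5105, -0.0553, 0.2365]
eef_rot: [-0.003, 0.734, -0.679, 0.003]
wrist_force: [1.0, -0.4, 0.3]
gripper_width: 0.499
grasp_force: 0.0
pos [ 0.5129 -0.0554  0.2407] ytool -175.5 q [ 0.2094  0.1595 -0.1991  0.0034 -1.1962 -0.1328]
0.8 head [ 0.4674 -0.094 ] [29. 34.] len 0.04977182595583558 rect [465. -76.] [30. 69.] bladedir 96.7 shift [0.0698 0.0966] turn -0.038
0.64 head [ 0.5091 -0.0534] [29. 33.] len 0.04808857937031422 rect [510. -69.] [30. 69.] bladedir -85.2 shift [-0.0046  0.0072] turn -0.005
[((0.87, [357.6, 173.3]), array([ 0.4692, -0.0793])), ((0.57, [321.2, 178.2]), array([ 0.5092, -0.0704]))]
pos [ 0.5089 -0.055   0.2319] ytool -175.6 q [ 0.2094  0.1663 -0.2114 -0.0007 -1.1905 -0.1328]
seg (0.86, [455.0, 28.0, 48.0, 30.0], 91.5, [360, 265]) shift [-0.1737  0.0949] turn 0.048
seg (0.73, [498.0, 42.0, 56.0, 28.0], 93.8, [327, 280]) shift [-0.1951  0.007 ] turn 0.01
seg (0.66, [506.0, 34.0, 53.0, 29.0], 93.7, [315, 267]) shift [-0.1779 -0.0077] turn 0.011
lm (0.98, [362.6, 260.6]) [0.4521 0.0232]
lm (0.8, [315.6, 266.5]) [0.5069 0.0349]
lm (0.79, [325.0, 273.2]) [0.4951 0.0427]
(0.62, [505.0, -72.0, 64.0, 34.0], 91.2, [290, 233])
(0.55, [463.0, -81.0, 66.0, 37.0], 93.7, [289, 214])
side key0 (0.63, [510.0, -52.0, 49.0, 31.0], 89.3, [316, 290])
side battery0 (0.62, [454.0, 56.0, 21.0, 8.0], 179.4, [291, 260])
side battery0 (0.41, [509.0, 71.0, 31.0, 26.0], 89.4, [314, 257])
```

```bash
python3 -m creep '[[70,[-0.1,-0.004,0],-0.1],[70,[-0.2,-0.008,0],-0.24],[70,[-0.3,-0.01,0],-0.38],[70,[-0.4,-0.015,0],-0.52],[70,[-0.48,-0.018,0],-0.66],[70,[-0.513,-0.019,0],-0.667],[70,[-0.513,-0.019,0],-0.667],[70,[-0.513,-0.019,0],-0.667]]'; python3 - <<'E'
from h import *
np.set_printoptions(precision=4,suppress=True)
n="wrist";c=cam(n);s=state();M=q2R(s["eef_rot"]);print(s["position"],np.degrees(np.arctan2(M[1,1],M[0,1])))
f=c[0]["frame"].astype(int)
for t,z in(("knob_grip",.121),("post_top",.087),("hole_closed",.07)):
    for o in lm(n,t):print(t,o,back(n,c,o[1],z), M.T@(back(n,c,o[1],z)-s["position"])/.5)
# red top face centre
hsv=cv2.cvtColor(c[0]["frame"],cv2.COLOR_RGB2HSV);m=((hsv[:,:,0]<8)|(hsv[:,:,0]>172))&(hsv[:,:,1]>150)&(hsv[:,:,2]>150)
ys,xs=np.nonzero(m);print(len(xs),np.median(xs),np.median(ys),back(n,c,(np.median(xs),np.median(ys)),.137))
E
```

```text
t: 45.5
position: [0.4988, 0.2008, 0.2304]
eef_rot: [0.001, 0.922, -0.388, -0.0]
wrist_force: [-0.2, 0.4, -0.2]
gripper_width: 0.7
grasp_force: 0.0
[0.4989 0.2003 0.2306] -135.70054614505432
knob_grip (0.98, [315.6, 220.3]) [0.4993 0.2017 0.121 ] [-0.0014 -0.0028  0.2193]
knob_grip (0.39, [507.2, 43.3]) [ 0.4934 -0.0169  0.121 ] [0.3032 0.3109 0.2196]
post_top (0.87, [313.8, 112.5]) [0.5599 0.1419 0.087 ] [ 0.1689 -0.0061  0.2872]
hole_closed (0.93, [222.4, 131.8]) [0.6091 0.2107 0.07  ] [ 0.1391 -0.1726  0.3211]
hole_closed (0.69, [480.1, 19.2]) [ 0.518  -0.0403  0.07  ] [0.371  0.3083 0.3216]
523 316.0 226.0 [0.499  0.2016 0.137 ]
```

```bash
python3 -m creep '[[60,[-0.001,-0.002,0.1],0],[60,[-0.001,-0.002,0.18],0],[60,[-0.001,-0.002,0.24],0],[60,[-0.001,-0.002,0.29],0],[60,[-0.001,-0.002,0.314],0],[60,[-0.001,-0.002,0.314],0],[0,[-0.001,-0.002,0.314],0],[0,[-0.001,-0.002,0.314],0],[0,[-0.001,-0.002,0.314],0],[0,[-0.001,-0.002,0.314],0],[0,[-0.001,-0.002,0.314],0]]' 110; python3 -m creep '[[0,[0,0,-0.01],0],[0,[0,0,-0.02],0],[0,[0,0,-0.03],0],[0,[0,0,-0.035],0],[0,[0,0,-0.035],0],[0,[0,0,-0.035],0]]'
```

```text
t: 46.8
position: [0.4996, 0.2021, 0.076]
eef_rot: [-0.0, 0.922, -0.387, 0.001]
wrist_force: [-2.7, -2.1, 6.8]
gripper_width: 0.249
grasp_force: 107.5
t: 47.4
position: [0.4993, 0.2021, 0.0908]
eef_rot: [0.0, 0.922, -0.388, -0.0]
wrist_force: [5.7, -3.0, -9.6]
gripper_width: 0.248
grasp_force: 108.1
```

```bash
python3 -m creep '[[0,[0,0,-0.005],0],[0,[0.0006,-0.0148,-0.005],0.083],[0,[0.0026,-0.0295,-0.005],0.167],[0,[0.0058,-0.044,-0.005],0.25],[0,[0.0103,-0.0581,-0.005],0.333],[0,[0.0159,-0.0718,-0.005],0.417],[0,[0.0228,-0.085,-0.005],0.5],[0,[0.0307,-0.0975,-0.005],0.583],[0,[0.0398,-0.1093,-0.005],0.667],[0,[0.0398,-0.1093,-0.005],0.667]]'
```

```text
t: 48.4
position: [0.5519, 0.2262, 0.0923]
eef_rot: [0.001, 0.733, -0.68, -0.001]
wrist_force: [1.2, -0.6, -10.4]
gripper_width: 0.247
grasp_force: 108.6
```

```bash
python3 -m creep '[[0,[0.0006,-0.0148,0],0.083],[0,[0.0026,-0.0295,0],0.167],[0,[0.0058,-0.044,0],0.25],[0,[0.0103,-0.0581,0],0.333],[0,[0.0159,-0.0718,0],0.417],[0,[0.0228,-0.085,0],0.5],[0,[0.0307,-0.0975,0],0.583],[0,[0.0398,-0.1093,0],0.667],[0,[0.0398,-0.1093,0],0.667],[0,[0.0398,-0.1093,0],0.667]]'
```

```text
t: 49.4
position: [0.6077, 0.2111, 0.0929]
eef_rot: [-0.001, -0.458, 0.889, 0.0]
wrist_force: [2.9, 0.5, -11.1]
gripper_width: 0.25
grasp_force: 108.8
```

Back at the first hole; lower in steps.

```bash
python3 -m creep '[[0,[0,0,0.006],0],[0,[0,0,0.012],0],[0,[0,0,0.018],0],[0,[0,0,0.018],0]]'
```

```text
t: 49.8
position: [0.608, 0.2109, 0.0847]
eef_rot: [-0.0, -0.457, 0.889, 0.0]
wrist_force: [1.0, 1.2, -8.6]
gripper_width: 0.242
grasp_force: 109.2
```

```bash
python3 -m creep '[[0,[0,0,0.006],0],[0,[0,0,0.012],0],[0,[0,0,0.018],0],[0,[0,0,0.018],0]]'
```

```text
t: 50.2
position: [0.6085, 0.2107, 0.0763]
eef_rot: [0.0, -0.457, 0.89, -0.0]
wrist_force: [-1.0, 0.3, -5.6]
gripper_width: 0.246
grasp_force: 109.7
```

```bash
python3 -m creep '[[30,[0,0,0],0],[50,[0,0,0],0],[80,[0,0,0],0],[80,[0,0,0],0],[80,[0,0,0],0],[80,[0,0,-0.1],0],[80,[0,0,-0.2],0],[80,[0,0,-0.3],0],[80,[0,0,-0.36],0],[80,[0,0,-0.36],0],[80,[0,0,-0.36],0]]'; python3 - <<'E'
from h import *
np.set_printoptions(precision=4,suppress=True)
n="wrist";c=cam(n);s=state();print(s["position"])
for t,z in(("knob_grip",.121),("post_top",.087),("hole_closed",.07)):
    for o in lm(n,t):print(t,o,back(n,c,o[1],z))
hsv=cv2.cvtColor(c[0]["frame"],cv2.COLOR_RGB2HSV);m=((hsv[:,:,0]<8)|(hsv[:,:,0]>172))&(hsv[:,:,1]>150)&(hsv[:,:,2]>150)
ys,xs=np.nonzero(m);print(np.median(xs),np.median(ys),back(n,c,(np.median(xs),np.median(ys)),.137))
w=cam("side");save(w,"g1.png");save(cam("scene"),"g2.png")
r=lm("side","knob_grip");print(r,proj("side",w,[.607,.2105,.121]),proj("side",w,[.607,.2105,.133]))
for cc in("scene","side"):
    k=cam(cc)
    for t in("key0","battery0"):print(cc,t,seg(cc,k,t,.008))
cv2.imwrite("pics/g.png",cv2.resize(np.hstack([cv2.imread("pics/g2.png")[120:440,100:540],cv2.imread("pics/g1.png")[120:440,150:590]]),(800,291)))
E
```

```text
t: 51.3
position: [0.6082, 0.2108, 0.2565]
eef_rot: [0.001, -0.457, 0.89, 0.0]
wrist_force: [0.5, -0.3, -1.0]
gripper_width: 0.797
grasp_force: 0.0
[0.6077 0.2105 0.2549]
knob_grip (0.76, [314.8, 212.5]) [0.61   0.2095 0.121 ]
hole_closed (0.82, [318.5, 200.6]) [0.6075 0.2116 0.07  ]
317.0 217.0 [0.6084 0.2105 0.137 ]
[(0.7, [352.1, 185.4])] [353.1812 186.2533] [353.4541 182.0325]
scene key0 []
scene battery0 [(0.6, [468.0, 37.0, 451.0, 267.0], 86.2, [335, 236])]
side key0 []
side battery0 [(0.38, [738.0, 373.0, 163.0, 126.0], 90.0, [389, 191])]
```

View pics/g.png

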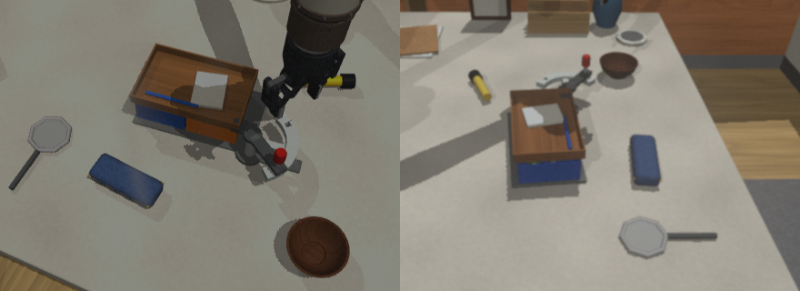

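The tray lies over the bins again, with the knob down at the first hole. No battery or key is left loose, and the other objects are where they were.

```bash
python3 -c "
from plant import *
print(finish_job())"
```

```text
the job is handed in; nothing more can be done
None
```

I've handed the job in at about 51 s on the robot's clock: the three batteries I found are in the orange bin, the two keys in the blue bin, and the tray is back over both with the pin down in its first hole (judged from the last force reading and the knob's position).

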